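Unhook and sort the hanging hardware

TASK

A steel eye hook is still hooked under the two bars of a slotted steel keeper in the middle of the bench. Give the hook a quarter turn so that its foot comes free through the slot and lift it out, then put the hook in the tray whose ledge shows a sample hook and the keeper, standing on its feet, in the tray whose ledge shows a sample keeper. Set them down rather than dropping them, and take the hooked-together pair, not the spare pieces standing by themselves.

Things in the scene. Friction and masses are not known exactly. Their poses are not given: they have to be found in the camera images.
- hook: Bright steel eye hook, 0.13 kg, standing in the keeper's slot. Origin: middle of its foot's underside; z up the shank, y along the foot. Foot 66 (y) x 16 (x) x 8 mm high, an upturned prong at each end, 18 mm high; shank 10 mm round. At the start the foot lies across the slot (y along the keeper's y, +-10 deg), its prong tips outside the bars and 8 mm below them: lifted straight, it takes the keeper along.
- hook_eye (a point): Where to grip the hook: centre of its upright eye, 72 mm above the foot's underside. The eye is a ring in the hook's y-z plane, 34 mm across, 10 mm thick along x (close the fingers along x); top at 89 mm. Turned 90 deg either way, standing or under 8 mm up, the foot lies along the slot (8 mm room each side) and lifts out freely.
- keeper: Dark steel slotted keeper, 0.26 kg: two round bars 10 mm thick joined at the ends, on four feet; 120 (x) x 52 (y) x 36 mm high. Origin: centre of its underside; x along the slot, z up. Bars 26 to 36 mm up, centred at y = +-21 mm; slot 32 x 100 mm, open below. Stands loose; grip it across its 52 mm at mid length. A spare keeper and a spare hook stand apart, unhooked, farther from the robot.
- hook_tray: Fixed open plywood tray, 172 (x) x 162 (y) mm outside, 160 x 150 mm inside, walls 35 mm high, floor 5 mm thick. Origin: centre of its underside, on the bench; x points away from the robot, z up. A 66 mm deep, 12 mm high ledge on its far (+x) side carries a fixed sample of the hook. Left or right of the pair. For the hook.
- keeper_tray: Fixed open plywood tray, 172 (x) x 162 (y) mm outside, 160 x 150 mm inside, walls 35 mm high, floor 5 mm thick. Origin: centre of its underside, on the bench; x points away from the robot, z up. A 66 mm deep, 12 mm high ledge on its far (+x) side carries a fixed sample of the keeper. On the pair's other side. For the keeper.
Mind the look-alikes: they are no part of the job. Leave any blue or pink look-alike of the hook alone. What is shaped like the keeper but blue or purple is not meant.

How it is judged:
On the way:
1. the hook is lifted out of the keeper, which is left standing on its feet (z of hook in the frame of keeper above 0.045 m and angle between keeper's own z axis and vertical below 0.2 rad and height (world z) of keeper below 0.05 m), for 0.1 s.
At the end, for the whole second after the job is handed in: Hook at rest in the hook tray (origin within 75 mm in x, 70 mm in y of the tray's centre, under 50 mm above its underside); keeper at rest on its feet in the keeper tray (within 60 mm in x, 55 mm in y, under 20 mm up, tilt under 0.2 rad); both under 0.03 m/s (z of hook in the frame of hook_tray between 0 and 0.05 m and x of hook in the frame of hook_tray between -0.075 and 0.075 m and y of hook in the frame of hook_tray between -0.07 and 0.07 m and z of keeper in the frame of keeper_tray between 0 and 0.02 m and x of keeper in the frame of keeper_tray between -0.06 and 0.06 m and y of keeper in the frame of keeper_tray between -0.055 and 0.055 m and angle between keeper's own z axis and vertical below 0.2 rad and linear speed of each of hook, keeper below 0.03 m/s); the robot touches nothing.
It fails at once if the hook is dropped (falls from more than about 30 mm) (linear speed of hook above 0.85 m/s and contact force between hook and the fingers below 0.01 N and contact force between hook and the arm below 0.01 N).
It fails at once if the keeper is dropped (falls from more than about 30 mm) (linear speed of keeper above 0.85 m/s and contact force between keeper and the fingers below 0.01 N and contact force between keeper and the arm below 0.01 N).
It also fails if it takes over 61 s, if anything falls off the work surface, if the arm or the gripper's body presses on something with over 40 N, if the wrist force passes 120 N, or if a joint passes its speed limit or range.

ROBOT

A 6-joint arm with a two-finger parallel gripper is mounted at the origin on the work surface. World frame = base frame: x ahead of the robot, y to its left, z up, the work surface at z = 0. Lengths are in m, angles in rad, forces in N, time in s.
With the tool pointing down it reaches from about 0.375 to 0.975 m from the base axis. Payload 3.8 kg.
Tool frame: the origin (TCP) lies on the mounting face of the last link; the fingertips stand 166 mm ahead of it and the grasp point (between the pads) lies 147 mm ahead of it (grip_depth is the distance from the TCP to the grasp point, in m); z points along the fingers, y is the line along which they close (so a half turn about z gives the same grasp; the last joint's range is limited). The gripper opens to 88 mm and grips with 3 to 60 N. Pads are 18 mm wide; open, the fingers measure 123 mm over their backs; the gripper's body (75 mm by 187 mm) begins 45 mm behind the grasp point.
Start: joints at [1.152, 0.264, 1.604, -0, 1.274, -0.037], TCP at [0.251, 0.626, 0.405] pointing down, gripper open.
Joint ranges: [-2.63, 2.63], [-0.94, 2.18], [0.31, 2.57], [-1.31, 4.45], [0, 2.66], [-2.55, 2.55]. Speed limits (rad/s): [2.57, 2.57, 3.14, 3.14, 3.14, 3.14].

INTERFACE

Orientations are given as a unit quaternion [w, x, y, z].
In Python, from station import get_obs, grab_frame, calibration, finish_job, masks_of, mark_of, grip_depth gives the robot as it stands.
- The arm moves only by the tool send_rows, never from a script. Its argument "targets" is one flat list of numbers, 7 for each row, row after row: the shift along the tool's x, y, z in mm, then the turn, a rotation vector about the tool's x, y, z in degrees, then the closure, from 0 (fully open) to 1 (shut). In form: [dx, dy, dz, wx, wy, wz, gripper, dx, dy, dz, wx, wy, wz, gripper, ...]. A call has 1 to 20 rows; each row is the pose to reach, as a shift and turn from the pose commanded when the call began, along the tool's axes at that moment; what a row does not reach only later rows make up. A row lasts 1/12 s, in which the tool goes at most 41.7 mm and 7.16 degrees, less where a joint would pass 70% of its speed; a pose out of reach is approached as far as the arm can. A call with a gripper value outside its range is refused whole. The fingers move at their own pace and stop on an object; "squeeze" is the grip in N (left out, the last holds). Time passes only in rows, so rows that repeat a pose let the fingers close. It gives the time, the measured TCP pose, the force, the opening and the grip force at its end, in the units of the state.
- get_obs(): the state, without advancing time (a new reading comes with each control period).
- grab_frame(name): name is "scene" or "top"; returns (picture, depth): 384x512x3 uint8, red, green, blue; 384x512 float32, m along the optical axis (not along the pixel's ray), 0 where there is no reading.
- calibration(name): a dict with "K" (3x3 intrinsics, pixels), "R" (3x3) and "t" (3): a world point X has camera coordinates R X + t. Camera axes: x right, y down, z forward; pixel columns grow to the right and rows downward; lengths in m; the calibration is good to about 2 mm. A picture is of the moment at which its call begins. calibration takes no time and is no camera call.
- finish_job(): hands the job in; it is judged then, once.
Trained networks look in the newest picture that a camera, given by its name, has taken for a name from the list of things; names that differ only in an ending like _2 or _b are one class to them, and where a whole thing is asked for, a point or a joint stands for the part that bears it (a point fixed in the world has none). Each returns a list of dicts, best first, with "confidence" (0 to 1); they miss things now and then, are a little off and sometimes report something else, mostly with a low value. They report only what shows in the picture. A call takes as long as a camera call. They do not tell look-alikes from the thing itself.
- masks_of(target, camera): "pixels" (384x512 bool, what is visible of it) and "uv" ([column, row] in pixels, amid what is visible of it).
- mark_of(target, camera): "uv" ([column, row] in pixels: a listed point, or the origin of a listed thing).
The state is a dict: "time_s": time; "joint_positions": joint angles; "joint_vel": joint speeds; "effort": joint torques, N m; "ee_pos": TCP position; "orientation": TCP orientation; "force": force on the tool from outside, world axes, zero at the start; "ft_torque": the same for the moment, N m; "gripper_width": finger opening in m; "grasp_force": force on a finger pad.
Only numpy, scipy, OpenCV 4.12 (cv2) and the standard library are available. Lean on these libraries where they do the work, as an engineer would, in place of code of your own. Each camera call takes 0.05 s, during which the arm holds its last target. There are 200 camera calls.

## Working session

There is one attempt and no reset: what is moved stays moved. The work goes in short steps, Python scripts to look and compute and a tool call to move; the robot and the scene stay as the last step left them, time stands still between calls to the robot, and variables do not carry over. Pictures are saved under pics/ and viewed, at most 10 in all, crops included, and the job is handed in when it is done.

Besides the shell and the picture viewer there is one more tool, called after "Call:" by a JSON object that holds its "name" and its "arguments", one argument or row to a line. send_rows: Moves the arm, as the interface text tells. Its arguments: {"type":"object","properties":{"targets":{"type":"array"},"squeeze":{"type":"number"}},"required":["targets"]}

```bash
mkdir -p pics; cat > h.py <<'E'
import numpy as np, cv2
from station import *
def snap(c,name=None):
    im,d=grab_frame(c)
    if name: cv2.imwrite(f'pics/{name}.png',im[:,:,::-1])
    return im,d
def world(c,d):
    k=calibration(c);K=k['K'];v,u=np.mgrid[:384,:512]
    P=np.stack([(u-K[0][2])/K[0][0]*d,(v-K[1][2])/K[1][1]*d,d],-1)
    return (P-np.array(k['t']))@np.array(k['R'])
E
python3 - <<'E'
from h import *
for c in ['top','scene']:
    im,d=snap(c,c+'0'); W=world(c,d)
    k=calibration(c); print(c,np.round(-np.array(k['R']).T@k['t'],3))
    for t in ['hook','keeper','hook_tray','keeper_tray']:
        for m in masks_of(t,c)[:5]:
            p=m['pixels']&(d>0); print(t,round(m['confidence'],2),np.round(m['uv']),p.sum(),np.round(np.median(W[p],0),3),np.round(W[p].max(0),3))
    for m in mark_of('hook_eye',c): print('eye',m)
print(get_obs())
E
```

```text
top [0.469 0.012 0.841]
hook 0.69 [220. 206.] 240 [0.483 0.068 0.01 ] [0.506 0.101 0.09 ]
hook 0.6 [276. 192.] 139 [ 0.501 -0.049  0.077] [ 0.516 -0.022  0.091]
hook 0.47 [235. 146.] 222 [0.605 0.031 0.011] [0.643 0.048 0.09 ]
keeper 0.95 [295. 265.] 701 [ 0.337 -0.079  0.036] [ 0.377 -0.019  0.04 ]
keeper 0.87 [287. 100.] 700 [ 0.685 -0.08   0.035] [ 0.743 -0.023  0.04 ]
keeper 0.73 [275. 203.] 675 [ 0.491 -0.056  0.035] [ 0.558 -0.009  0.04 ]
keeper 0.54 [376. 157.] 8731 [ 0.58  -0.272  0.008] [ 0.714 -0.179  0.053]
hook_tray 0.6 [119. 166.] 9013 [0.568 0.284 0.008] [0.692 0.371 0.039]
hook_tray 0.32 [272. 198.] 669 [ 0.499 -0.055  0.035] [ 0.558 -0.009  0.08 ]
keeper_tray 0.29 [276. 194.] 160 [ 0.501 -0.05   0.019] [ 0.519 -0.022  0.091]
eye {'uv': [235.3, 137.4], 'confidence': 0.76}
eye {'uv': [220.1, 202.6], 'confidence': 0.72}
eye {'uv': [283.6, 188.4], 'confidence': 0.54}
scene [0.799 0.555 0.595]
hook 0.84 [250. 190.] 279 [ 0.504 -0.049  0.028] [ 0.521 -0.019  0.09 ]
hook 0.65 [282. 223.] 437 [0.486 0.074 0.014] [0.508 0.104 0.09 ]
hook 0.61 [221. 228.] 433 [0.613 0.037 0.013
[... 623 characters left out ...]
_s': 0.6, 'joint_positions': array([ 1.15207885e+00,  2.63888263e-01,  1.60395928e+00, -8.11795730e-06,
        1.27368298e+00, -3.69168970e-02]), 'joint_vel': array([ 0.00076507, -0.00166449,  0.00021378, -0.00021569,  0.00095193,
        0.0016903 ]), 'effort': array([-8.81131336e-05, -5.01653409e+01, -3.57002270e+01,  7.27663888e-02,
        1.87237433e-02, -1.30579187e-05]), 'ee_pos': array([0.25151768, 0.6264015 , 0.40473567]), 'orientation': array([1.07967753e-05, 1.89741742e-01, 9.81834034e-01, 2.93849139e-05]), 'force': array([-0.30070688, -0.09948462, -0.28160518]), 'ft_torque': array([-0.00905235,  0.00345176, -0.07174384]), 'grasp_force': 0.0, 'gripper_width': 0.08847128620281929}
```

```bash
python3 -c "
import cv2,numpy as np
cv2.imwrite('pics/both.png',np.vstack([cv2.imread('pics/top0.png'),cv2.imread('pics/scene0.png')])[:, :])
a=cv2.imread('pics/both.png');print(a.shape)
cv2.imwrite('pics/both.png',cv2.resize(np.hstack([a[:384],a[384:]]),(800,300),interpolation=cv2.INTER_AREA))"
```

```text
(768, 512, 3)
```

View pics/top0.png

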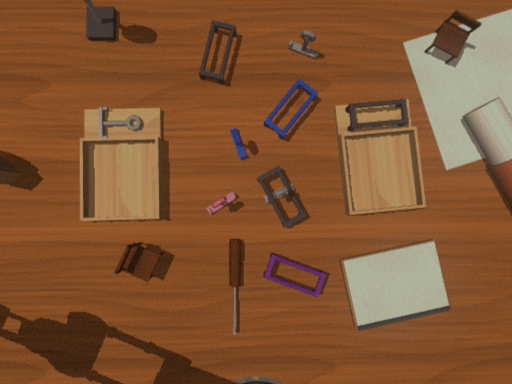

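View pics/scene0.png

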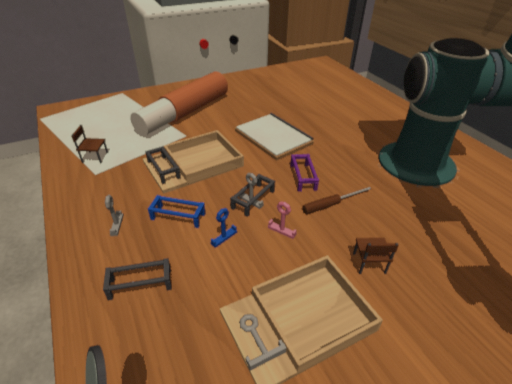

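The pair is at about (282,197) in the top view. The hook tray is on the left at (120,180) and the keeper tray on the right at (383,172). The pink, blue and purple pieces are decoys. Next I fit the poses.

```bash
cat >> h.py <<'E'
def cloud(cams=('top','scene')):
    return np.vstack([world(c,d)[d>0] for c in cams for im,d in [snap(c)]])
def box(P,x,y,r,z0,z1):
    return P[(np.hypot(P[:,0]-x,P[:,1]-y)<r)&(P[:,2]>z0)&(P[:,2]<z1)]
def rect(P):
    (c,s,a)=cv2.minAreaRect(P[:,:2].astype(np.float32)*1000)
    if s[0]<s[1]: s=s[::-1];a+=90
    a=(a+90)%180-90
    return np.round(c,1),np.round(s,1),round(a,1)
E
python3 - <<'E'
from h import *
for c in ['top','scene']:
    P=cloud([c])
    k=box(P,.495,-.053,.08,.026,.042); print(c,'keeper',rect(k),len(k))
    e=box(P,.50,-.05,.06,.055,.1); print('eye',rect(e),len(e),e.mean(0),e[:,2].max())
    f=box(P,.50,-.05,.05,.002,.02); print('foot',rect(f),len(f))
    for n,y in (('H',.285),('K',-.27)):
        w=P[(abs(P[:,1]-y)<.1)&(P[:,0]>.43)&(P[:,0]<.66)&(P[:,2]>.030)&(P[:,2]<.045)]
        w=w[w[:,0]<.625]; print(n,rect(w),len(w),w.min(0),w.max(0))
E
```

```text
top keeper (array([496., -58.]), array([120. ,  52.1]), 28.3) 689
eye (array([503.6, -53.3]), array([32.7,  8.9]), -64.0) 78 [ 0.50302695 -0.05229459  0.08437854] 0.0902045431995826
foot (array([501.4, -49.5]), array([99.2, 83.4]), -60.8) 192
H (array([537.3, 279.1]), array([172.3, 163.3]), 1.0) 1085 [0.4508993  0.1961809  0.03007419] [0.62389715 0.36071882 0.03926206]
K (array([ 547.4, -272.8]), array([168.7, 163.9]), 4.8) 771 [ 0.45800336 -0.36060599  0.03003721] [ 0.62486998 -0.18459615  0.03878012]
scene keeper (array([495.8, -56.2]), array([122.9,  52.6]), 28.8) 433
eye (array([504.2, -49.8]), array([30.6, 10.3]), -61.8) 109 [ 0.5052587  -0.04922413  0.07529879] 0.09027181845530155
foot (array([497.6, -44.1]), array([95.1, 83.3]), 31.8) 279
H (array([537.4, 280.4]), array([175.2, 163.4]), 0.9) 1596 [0.44982012 0.19766488 0.03000733] [0.62469543 0.36317761 0.0393804 ]
K (array([ 546.5, -272. ]), array([170.5, 167.4]), 4.7) 451 [ 0.45713527 -0.36080069  0.03000473] [ 0.62480664 -0.18182858  0.03917058]
```

```bash
cat >> h.py <<'E'
from scipy.spatial.transform import Rotation as Ro
def go(x,y,z,yaw):
    "shift (mm) and turn (deg) in tool axes bringing the grasp point to x,y,z (m), tool y at yaw (deg), pointing down"
    o=get_obs(); q=o['orientation']; R=Ro.from_quat([q[1],q[2],q[3],q[0]])
    a=np.radians(yaw); Y=np.array([np.cos(a),np.sin(a),0]); Z=np.array([0,0,-1.]); X=np.cross(Y,Z)
    T=Ro.from_matrix(np.c_[X,Y,Z])
    print('d',np.round(R.inv().apply(np.array([x,y,z+.147])-o['ee_pos'])*1000,1),'w',np.round((R.inv()*T).as_rotvec(degrees=True),1),'t',round(o['time_s'],2),'F',np.round(o['force'],1),'grip',round(o['gripper_width'],4),round(float(o['grasp_force']),1))
E
python3 -c "
from h import *
print(grip_depth)
go(.504,-.0515,.16,27)"
```

```text
0.1473
d [-486.9 -535.    97.7] w [ 0.  -0.  41.1] t 0.7 F [-0.4  0.2 -0. ] grip 0.0887 0.0
```

Call:
{"name": "send_rows", "arguments": {
  "targets": [-487, -535, 98, 0, 0, 41, 0, -487, -535, 98, 0, 0, 41, 0, -487, -535, 98, 0, 0, 41, 0, -487, -535, 98, 0, 0, 41, 0, -487, -535, 98, 0, 0, 41, 0, -487, -535, 98, 0, 0, 41, 0, -487, -535, 98, 0, 0, 41, 0, -487, -535, 98, 0, 0, 41, 0, -487, -535, 98, 0, 0, 41, 0, -487, -535, 98, 0, 0, 41, 0, -487, -535, 98, 0, 0, 41, 0, -487, -535, 98, 0, 0, 41, 0, -487, -535, 98, 0, 0, 41, 0, -487, -535, 98, 0, 0, 41, 0, -487, -535, 98, 0, 0, 41, 0, -487, -535, 98, 0, 0, 41, 0, -487, -535, 98, 0, 0, 41, 0, -487, -535, 98, 0, 0, 41, 0, -487, -535, 98, 0, 0, 41, 0, -487, -535, 98, 0, 0, 41, 0],
  "squeeze": 30
}}

```text
time_s: 2.37
ee_pos: [0.5042, -0.0525, 0.3066]
orientation: [-0.0, 0.523, 0.852, 0.0]
force: [-0.5, 1.0, 0.6]
gripper_width: 0.0882
grasp_force: 0.0
```

```bash
python3 -c "
from h import *
go(.504,-.051,.072,27)
P=cloud(['scene']);e=box(P,.5,-.05,.04,.055,.092);print(rect(e),len(e))"
```

```text
d [ 1.4  0.5 87.6] w [-0.  -0.  -0.1] t 2.37 F [-0.5  1.   0.6] grip 0.0882 0.0
(array([503.9, -50.7]), array([31.2, 10.1]), -64.2) 108
```

Call:
{"name": "send_rows", "arguments": {
  "targets": [1, 0, 44, 0, 0, 0, 0, 1, 0, 75, 0, 0, 0, 0, 1, 0, 87, 0, 0, 0, 0, 1, 0, 87, 0, 0, 0, 0, 1, 0, 87, 0, 0, 0, 0, 1, 0, 87, 0, 0, 0, 1, 1, 0, 87, 0, 0, 0, 1, 1, 0, 87, 0, 0, 0, 1, 1, 0, 87, 0, 0, 0, 1, 1, 0, 87, 0, 0, 0, 1, 1, 0, 87, 0, 0, 0, 1, 1, 0, 87, 0, 0, 0, 1, 1, 0, 87, 0, 0, 0, 1, 1, 0, 87, 0, 0, 0, 1, 1, 0, 87, 0, 0, 0, 1, 1, 0, 87, 0, 0, 0, 1, 1, 0, 87, 0, 0, 0, 1]
}}

```text
time_s: 3.83
ee_pos: [0.5036, -0.0506, 0.2196]
orientation: [-0.0, 0.522, 0.853, -0.0]
force: [0.1, 0.0, -0.0]
gripper_width: 0.0102
grasp_force: 1.2
```

Call:
{"name": "send_rows", "arguments": {
  "targets": [0, 0, 0, 0, 0, 0, 1, 0, 0, 0, 0, 0, 0, 1, 0, 0, 0, 0, 0, 0, 1, 0, 0, -3, 0, 0, 0, 1, -1, -5, -3, 0, 0, 0, 1, -2, -9, -3, 0, 0, 0, 1, -2, -9, -3, 0, 0, 0, 1]
}}

```text
time_s: 4.42
ee_pos: [0.4956, -0.0569, 0.2224]
orientation: [-0.0, 0.522, 0.853, -0.0]
force: [-0.6, -0.2, -1.2]
gripper_width: 0.009
grasp_force: 29.9
```

```bash
python3 - <<'E'
from h import *
go(.496,-.057,.075,-63)
P=cloud()
k=box(P,.495,-.057,.07,.026,.042);k=box(k,.495,-.057,.07,.026,.042); print(rect(k))
E
```

```text
d [-0.2  0.3  0.4] w [-0.1  0.  90.1] t 4.42 F [-0.6 -0.2 -1.2] grip 0.009 29.9
(array([496.1, -55.9]), array([122.1,  52.2]), 27.9)
```

Call:
{"name": "send_rows", "arguments": {
  "targets": [0, 0, 0, 0, 0, 7, 1, 0, 0, 0, 0, 0, 14, 1, 0, 0, 0, 0, 0, 21, 1, 0, 0, 0, 0, 0, 28, 1, 0, 0, 0, 0, 0, 35, 1, 0, 0, 0, 0, 0, 42, 1, 0, 0, 0, 0, 0, 49, 1, 0, 0, 0, 0, 0, 56, 1, 0, 0, 0, 0, 0, 63, 1, 0, 0, 0, 0, 0, 70, 1, 0, 0, 0, 0, 0, 77, 1, 0, 0, 0, 0, 0, 84, 1, 0, 0, 0, 0, 0, 89, 1, 0, 0, 0, 0, 0, 89, 1, 0, 0, 0, 0, 0, 89, 1]
}}

```text
time_s: 5.77
ee_pos: [0.4966, -0.0565, 0.2227]
orientation: [-0.0, 0.97, 0.244, -0.0]
force: [0.5, -0.2, -1.3]
gripper_width: 0.0096
grasp_force: 29.9
```

```bash
python3 - <<'E'
from h import *
go(.496,-.057,.075,-62)
P=cloud(['scene'])
k=box(P,.495,-.057,.07,.026,.042); print(rect(k))
im,d=snap('scene')
cv2.imwrite('pics/t1.png',cv2.resize(im[110:290,160:400,::-1],None,fx=3,fy=3,interpolation=cv2.INTER_CUBIC))
E
```

```text
d [-0.7  0.1  0.7] w [-0.  -0.   0.3] t 5.77 F [ 0.5 -0.2 -1.3] grip 0.0096 29.9
(array([495.6, -55.6]), array([122.6,  52. ]), 28.1)
```

View pics/t1.png

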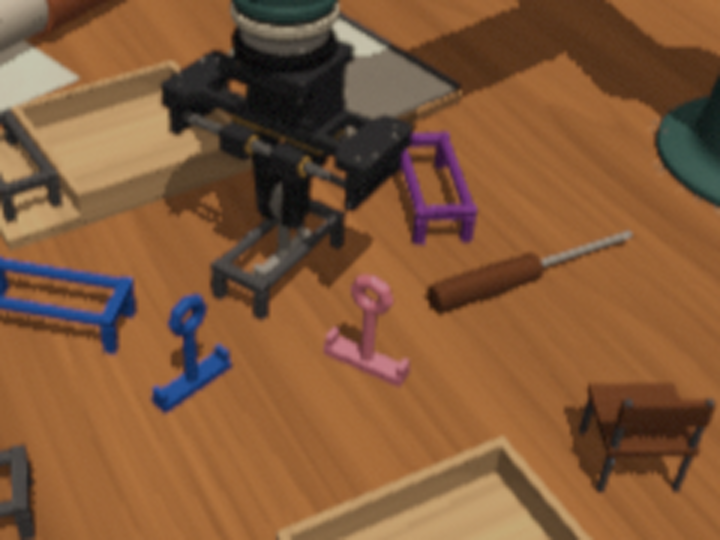

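The foot, at about (275,260) in the crop, now lies along the slot, and the keeper hasn't moved. Lifting the hook out.

Call:
{"name": "send_rows", "arguments": {
  "targets": [0, 0, -10, 0, 0, 0, 1, 0, 0, -20, 0, 0, 0, 1, 0, 0, -30, 0, 0, 0, 1, 0, 0, -40, 0, 0, 0, 1, 0, 0, -60, 0, 0, 0, 1, 0, 0, -80, 0, 0, 0, 1, 0, 0, -110, 0, 0, 0, 1, 0, 0, -130, 0, 0, 0, 1, 0, 0, -130, 0, 0, 0, 1, 0, 0, -130, 0, 0, 0, 1, 0, 0, -130, 0, 0, 0, 1]
}}

```text
time_s: 6.78
ee_pos: [0.4961, -0.0565, 0.3522]
orientation: [-0.0, 0.97, 0.243, -0.0]
force: [-0.2, 0.0, -1.6]
gripper_width: 0.0091
grasp_force: 29.9
```

```bash
python3 - <<'E'
from h import *
P=cloud(['scene'])
k=box(P,.495,-.057,.07,.026,.042); print(rect(k))
o=get_obs();x,y=o['ee_pos'][:2]
e=box(P,x,y,.06,.10,.17);print('hook below',rect(e),len(e),e[:,2].min(),e[:,2].max())
go(.537,.279,.20,0); go(.537,.279,.08,0)
E
```

```text
(array([496.2, -56. ]), array([121.1,  53.1]), 28.3)
hook below (array([491.6, -57.5]), array([68.3, 17.2]), 26.1) 233 0.13329756929035294 0.16870615956818732
d [ 194.5 -276.4    4.4] w [ -0.1   0.1 -61.9] t 6.83 F [-0.1 -0.1 -1.7] grip 0.0096 29.9
d [ 194.7 -276.2  124.4] w [ -0.1   0.1 -61.9] t 6.83 F [-0.1 -0.1 -1.7] grip 0.0096 29.9
```

Call:
{"name": "send_rows", "arguments": {
  "targets": [25, -35, 0, 0, 0, -7, 1, 48, -69, 0, 0, 0, -14, 1, 72, -103, 0, 0, 0, -21, 1, 96, -137, 0, 0, 0, -28, 1, 120, -171, 0, 0, 0, -35, 1, 144, -205, 0, 0, 0, -42, 1, 168, -239, 0, 0, 0, -49, 1, 185, -263, 0, 0, 0, -56, 1, 194, -276, 0, 0, 0, -62, 1, 194, -276, 0, 0, 0, -62, 1, 194, -276, 0, 0, 0, -62, 1, 194, -276, 0, 0, 0, -62, 1]
}}

```text
time_s: 7.83
ee_pos: [0.537, 0.2775, 0.3509]
orientation: [-0.0, 0.707, 0.707, -0.002]
force: [-0.3, -0.3, -2.2]
gripper_width: 0.0095
grasp_force: 30.0
```

```bash
python3 - <<'E'
from h import *
P=cloud()
e=box(P,.537,.279,.06,.10,.17);print('hook',rect(e),len(e),np.percentile(e[:,2],[1,5]),e[:,2].min())
go(.537,.279,.0775,0)
E
```

```text
hook (array([536., 274.]), array([69. , 17.3]), 88.1) 728 [0.13300661 0.13477038] 0.13174953684955132
d [ 2.200e+00 -1.000e-01  1.273e+02] w [-0.1  0.1 -0. ] t 7.93 F [ 0.5 -0.  -1. ] grip 0.0094 30.0
```

Call:
{"name": "send_rows", "arguments": {
  "targets": [1, 0, 30, 0, 0, 0, 1, 1, 0, 60, 0, 0, 0, 1, 1, 0, 85, 0, 0, 0, 1, 1, 0, 105, 0, 0, 0, 1, 1, 0, 115, 0, 0, 0, 1, 1, 0, 120, 0, 0, 0, 1, 1, 0, 123, 0, 0, 0, 1, 1, 0, 125, 0, 0, 0, 1, 1, 0, 126, 0, 0, 0, 1, 1, 0, 126, 0, 0, 0, 1, 1, 0, 126, 0, 0, 0, 1]
}}

```text
time_s: 8.85
ee_pos: [0.538, 0.2796, 0.2279]
orientation: [0.0, 0.706, 0.708, 0.001]
force: [0.4, -0.0, -1.4]
gripper_width: 0.0093
grasp_force: 30.0
```

Call:
{"name": "send_rows", "arguments": {
  "targets": [0, 0, 1, 0, 0, 0, 1, 0, 0, 2, 0, 0, 0, 1, 0, 0, 2, 0, 0, 0, 1, 0, 0, 2, 0, 0, 0, 1]
}}

```text
time_s: 9.18
ee_pos: [0.538, 0.2796, 0.2256]
orientation: [0.0, 0.706, 0.708, 0.001]
force: [0.6, 0.2, 2.3]
gripper_width: 0.0094
grasp_force: 30.0
```

Call:
{"name": "send_rows", "arguments": {
  "targets": [0, 0, 0, 0, 0, 0, 0.8, 0, 0, 0, 0, 0, 0, 0.6, 0, 0, 0, 0, 0, 0, 0.6, 0, 0, 0, 0, 0, 0, 0.6, 0, 0, 0, 0, 0, 0, 0.6, 0, 0, -20, 0, 0, 0, 0.6, 0, 0, -50, 0, 0, 0, 0.6, 0, 0, -90, 0, 0, 0, 0.3, 0, 0, -130, 0, 0, 0, 0, 0, 0, -130, 0, 0, 0, 0, 0, 0, -130, 0, 0, 0, 0]
}}

```text
time_s: 10.1
ee_pos: [0.5387, 0.2799, 0.3587]
orientation: [0.001, 0.706, 0.708, 0.004]
force: [-1.2, -0.4, -0.8]
gripper_width: 0.0598
grasp_force: 0.0
```

```bash
python3 - <<'E'
from h import *
P=cloud()
e=box(P,.537,.279,.065,.05,.12);print('hook',rect(e),len(e),e[:,2].max())
f=box(P,.537,.279,.06,.011,.03);print('foot',rect(f),len(f))
k=box(cloud(['scene']),.495,-.057,.07,.026,.042); print(rect(k)); k=box(P,.495,-.057,.07,.026,.042); print(rect(k))
go(.496,-.057,.17,118.3); go(.496,-.057,.17,-61.7); print(get_obs()['joint_positions'])
E
```

```text
hook (array([537.8, 276.7]), array([35. , 10.7]), 89.8) 297 0.09720906046336424
foot (array([536.6, 288.8]), array([93.6, 21.7]), -86.7) 484
(array([496.2, -55. ]), array([122.1,  54. ]), 27.8)
(array([495.3, -57. ]), array([124.3,  54.1]), 28.5)
d [-335.8  -41.4   36.4] w [-2.000e-01 -1.000e-01 -1.182e+02] t 10.25 F [ 0.3  0.2 -1.6] grip 0.0722 0.0
d [-335.8  -41.4   36.4] w [-0.1  0.2 61.8] t 10.25 F [ 0.3  0.2 -1.6] grip 0.0722 0.0
[ 4.38110334e-01  1.71335539e-01  1.81379238e+00 -2.29436121e-05
  1.15964347e+00  4.35944039e-01]
```

```bash
python3 - <<'E'
from h import *
P=cloud()
p=box(P,.483,.068,.05,.06,.12)-[.496,-.056,0]
a=np.radians(28.3); u=p[:,:2]@np.array([[np.cos(a),-np.sin(a)],[np.sin(a),np.cos(a)]])
print(u.min(0),u.max(0),len(u))
E
```

```text
[0.04422857 0.09970286] [0.05469191 0.13264282] 85
```

Call:
{"name": "send_rows", "arguments": {
  "targets": [-336, -41, 36, 0, 0, 62, 0, -336, -41, 36, 0, 0, 62, 0, -336, -41, 36, 0, 0, 62, 0, -336, -41, 36, 0, 0, 62, 0, -336, -41, 36, 0, 0, 62, 0, -336, -41, 36, 0, 0, 62, 0, -336, -41, 36, 0, 0, 62, 0, -336, -41, 36, 0, 0, 62, 0, -336, -41, 36, 0, 0, 62, 0, -336, -41, 36, 0, 0, 62, 0, -336, -41, 36, 0, 0, 62, 0, -336, -41, 36, 0, 0, 62, 0]
}}

```text
time_s: 11.35
ee_pos: [0.4971, -0.056, 0.318]
orientation: [-0.0, 0.97, 0.244, -0.001]
force: [-0.2, 0.1, 0.0]
gripper_width: 0.088
grasp_force: 0.0
```

```bash
python3 -c "
from h import *
go(.496,-.0562,.031,-61.8)"
```

```text
d [ -1.   -0.2 140. ] w [-0.1  0.   0.1] t 11.35 F [-0.2  0.1  0. ] grip 0.088 0.0
```

Call:
{"name": "send_rows", "arguments": {
  "targets": [-1, 0, 35, 0, 0, 0, 0, -1, 0, 70, 0, 0, 0, 0, -1, 0, 105, 0, 0, 0, 0, -1, 0, 125, 0, 0, 0, 0, -1, 0, 137, 0, 0, 0, 0, -1, 0, 140, 0, 0, 0, 0, -1, 0, 140, 0, 0, 0, 0, -1, 0, 140, 0, 0, 0, 1, -1, 0, 140, 0, 0, 0, 1, -1, 0, 140, 0, 0, 0, 1, -1, 0, 140, 0, 0, 0, 1, -1, 0, 140, 0, 0, 0, 1, -1, 0, 140, 0, 0, 0, 1, -1, 0, 140, 0, 0, 0, 1, -1, 0, 140, 0, 0, 0, 1, -1, 0, 140, 0, 0, 0, 1, -1, 0, 140, 0, 0, 0, 1],
  "squeeze": 40
}}

```text
time_s: 12.77
ee_pos: [0.4967, -0.0574, 0.1792]
orientation: [0.0, 0.97, 0.243, 0.0]
force: [-0.7, -1.4, 5.3]
gripper_width: 0.0499
grasp_force: 39.1
```

Call:
{"name": "send_rows", "arguments": {
  "targets": [0, 0, -5, 0, 0, 0, 1, 0, 0, -20, 0, 0, 0, 1, 0, 0, -45, 0, 0, 0, 1, 0, 0, -75, 0, 0, 0, 1, 0, 0, -105, 0, 0, 0, 1, 0, 0, -120, 0, 0, 0, 1, 0, 0, -120, 0, 0, 0, 1, 0, 0, -120, 0, 0, 0, 1]
}}

```text
time_s: 13.43
ee_pos: [0.4961, -0.0572, 0.2987]
orientation: [0.0, 0.97, 0.243, 0.0]
force: [0.8, 0.9, -3.0]
gripper_width: 0.05
grasp_force: 39.8
```

```bash
python3 - <<'E'
from h import *
P=cloud(['scene']); o=get_obs(); z=o['ee_pos'][2]-.147
k=box(P,.497,-.057,.075,z-.06,z+.015); k=k[abs(k[:,2]-z)<.05]
print(z,rect(k),len(k),k[:,2].min())
go(.545,-.272,.15,-85.2)
E
```

```text
0.1503072442751107 (array([496.9, -54.8]), array([122.3,  81.1]), 31.4) 696 0.12077423023690824
d [-5.760e+01  2.129e+02  1.000e-01] w [-0.1  0.1 23.3] t 13.48 F [ 0.1 -0.5 -3.5] grip 0.0496 39.8
```

Call:
{"name": "send_rows", "arguments": {
  "targets": [-8, 30, 0, 0, 0, 4, 1, -17, 62, 0, 0, 0, 8, 1, -26, 95, 0, 0, 0, 12, 1, -35, 128, 0, 0, 0, 16, 1, -44, 162, 0, 0, 0, 20, 1, -52, 192, 0, 0, 0, 23, 1, -57, 211, 0, 0, 0, 23, 1, -58, 213, 0, 0, 0, 23, 1, -58, 213, 0, 0, 0, 23, 1, -58, 213, 0, 0, 0, 23, 1]
}}

```text
time_s: 14.32
ee_pos: [0.5446, -0.2715, 0.2961]
orientation: [-0.002, 0.999, 0.045, -0.002]
force: [-0.1, -0.1, -3.2]
gripper_width: 0.0498
grasp_force: 39.8
```

```bash
python3 - <<'E'
from h import *
snap('scene')
im,d=snap('scene')
cv2.imwrite('pics/t2.png',cv2.resize(im[60:240,100:340,::-1],None,fx=3,fy=3,interpolation=cv2.INTER_CUBIC))
P=np.vstack([world('scene',d)[d>0],cloud(['top'])]);k=box(P,.545,-.272,.075,.10,.165);print(rect(k),np.percentile(k[:,2],[0,1,5]))
go(.545,-.272,.037,-85.2)
E
```

```text
(array([ 543. , -269.3]), array([121.1,  81.6]), 5.1) [0.11878264 0.12035378 0.12547357]
d [-1.000e-01  1.200e+00  1.138e+02] w [-0.1  0.1  0.4] t 14.47 F [ 0.2 -0.5 -2.5] grip 0.0497 39.8
```

View pics/t2.png

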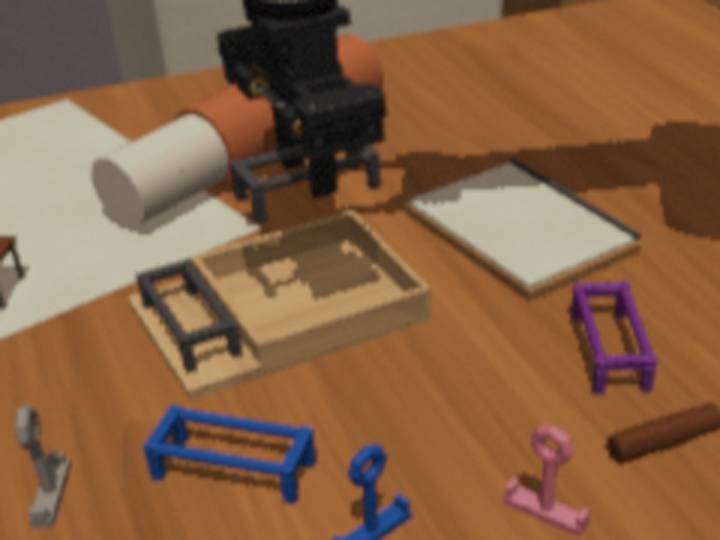

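The keeper hangs level over its tray, at about (305,180) in the crop. Its underside is at about 0.119 m, so I lower it now.

Call:
{"name": "send_rows", "arguments": {
  "targets": [0, 1, 30, 0, 0, 0, 1, 0, 1, 58, 0, 0, 0, 1, 0, 1, 80, 0, 0, 0, 1, 0, 1, 95, 0, 0, 0, 1, 0, 1, 104, 0, 0, 0, 1, 0, 1, 109, 0, 0, 0, 1, 0, 1, 111, 0, 0, 0, 1, 0, 1, 112, 0, 0, 0, 1, 0, 1, 112, 0, 0, 0, 1, 0, 1, 113, 0, 0, 0, 1, 0, 1, 113, 0, 0, 0, 1]
}}

```text
time_s: 15.38
ee_pos: [0.5462, -0.2737, 0.1867]
orientation: [0.0, 0.999, 0.045, 0.001]
force: [0.4, -0.3, -2.0]
gripper_width: 0.049
grasp_force: 39.8
```

Call:
{"name": "send_rows", "arguments": {
  "targets": [0, 0, 1, 0, 0, 0, 1, 0, 0, 2, 0, 0, 0, 1, 0, 0, 2, 0, 0, 0, 1, 0, 0, 2, 0, 0, 0, 1]
}}

```text
time_s: 15.72
ee_pos: [0.5461, -0.2737, 0.1852]
orientation: [0.0, 0.999, 0.045, 0.001]
force: [-2.9, 0.3, 6.1]
gripper_width: 0.0497
grasp_force: 39.0
```

Contact with the tray floor. Opening part way, then retreating.

Call:
{"name": "send_rows", "arguments": {
  "targets": [0, 0, 0, 0, 0, 0, 0.3, 0, 0, 0, 0, 0, 0, 0.2, 0, 0, 0, 0, 0, 0, 0.15, 0, 0, 0, 0, 0, 0, 0.15, 0, 0, 0, 0, 0, 0, 0.15, 0, 0, 0, 0, 0, 0, 0.15, 0, 0, -10, 0, 0, 0, 0.15, 0, 0, -30, 0, 0, 0, 0.15, 0, 0, -60, 0, 0, 0, 0.15, 0, 0, -100, 0, 0, 0, 0.15, 0, 0, -140, 0, 0, 0, 0.15, 0, 0, -170, 0, 0, 0, 0.15, 0, 0, -170, 0, 0, 0, 0.15, 0, 0, -170, 0, 0, 0, 0.15]
}}

```text
time_s: 16.88
ee_pos: [0.5466, -0.2738, 0.3578]
orientation: [0.002, 0.999, 0.045, 0.003]
force: [0.0, -0.1, -0.5]
gripper_width: 0.0749
grasp_force: 0.0
```

```bash
python3 - <<'E'
from h import *
im,d=snap('scene','end'); P=np.vstack([world('scene',d)[d>0],cloud(['top'])])
k=box(P,.545,-.272,.066,.036,.05);print('keeper',rect(k),len(k),k[:,2].max())
e=box(P,.537,.279,.065,.05,.12);print('hook',rect(e),len(e),e[:,2].max())
print(get_obs()['force'],get_obs()['joint_vel'],get_obs()['gripper_width'])
E
```

```text
keeper (array([ 545.1, -272.7]), array([121.1,  54.3]), 5.7) 778 0.046105022979834404
hook (array([537.7, 276.6]), array([35.4, 10.6]), 88.5) 297 0.09716045759223121
[-1.21083635 -0.45682806 -0.54014816] [ 2.50751150e-04  2.34227510e-02  2.75731131e-02  1.39921383e-04
 -4.83302077e-04  1.90050385e-06] 0.07478644872329011
```

View pics/end.png

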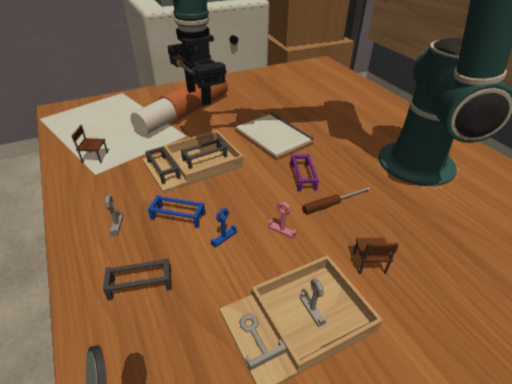

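The hook stands in its tray at (313,300), the keeper stands on its feet in its own tray at (205,150), and the gripper is clear of both.

```bash
python3 -c "
from station import *
print(finish_job())"
```

```text
the job is handed in; nothing more can be done
None
```

I handed the job in at about 17 s: the hook was turned free and lifted out of the standing keeper, then both were set down upright in their matching trays, but `finish_job()` returned no verdict.

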